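# Touch off the weld fixture's three reference posts

## Task

Touch off the three reference posts on the weld-fixture plate in order, to teach the cell its work frame: first the tall post with the round cap (origin), then the low post with the long bar cap, then the post with the square cap. Touch each cap lightly from above with the fingertips so that it goes down about half of its 15 mm travel and stays there, and do not drive it to its stop. Nothing is to be grasped, lifted or shoved: leave the posts standing where they are and leave the bracket, nozzle and wrench alone, then draw clear.

Things in the scene. Friction and masses are not known exactly. Their poses are not given: they have to be found in the camera images.
- plate: Flat dark steel weld-fixture plate, 320 mm (its x) by 420 mm (its y), 20 mm thick, lying fixed on the table; origin at the centre of its underside, z up. A low steel stop bar (12 mm high) runs along its +x edge. The three touch-off posts, the bracket and the nozzle stand loose on it.
- round_post: The tall touch-off post, standing loose and upright on the plate: round dark steel base 64 mm across and 16 mm high, dark stem 30 mm across, bright aluminium cap on a sliding 14 mm rod. About 0.65 kg, shifts if pushed sideways. Origin at the centre of the underside of the base, z up; with the cap raised the whole is 90 mm high.
- round_post_top (a point): Centre of the flat upper face of the tall post's cap; it goes down with the cap. Seen from above the cap is a round disc, 46 mm across (in the post's own axes), 10 mm thick.
- round_post_cap (a joint): How far the tall post's cap has been pushed down, in m: 0 raised (as it starts), 0.015 at its bottom stop on the stem. It slides straight down against dry friction, needing about 3 N to start and about 5.5 N near the stop, and stays where it is left; it does not spring back, so being half-way down shows that it has been touched.
- bar_post: The low touch-off post, standing loose and upright on the plate: round dark steel base 64 mm across and 16 mm high, dark stem 30 mm across, bright aluminium cap on a sliding 14 mm rod. About 0.65 kg, shifts if pushed sideways. Origin at the centre of the underside of the base, z up; with the cap raised the whole is 55 mm high.
- bar_post_top (a point): Centre of the flat upper face of the low post's cap; it goes down with the cap. Seen from above the cap is a long narrow bar, 22 mm along x and 64 mm along y (in the post's own axes), 10 mm thick.
- bar_post_cap (a joint): How far the low post's cap has been pushed down, in m: 0 raised (as it starts), 0.015 at its bottom stop on the stem. It slides straight down against dry friction, needing about 3 N to start and about 5.5 N near the stop, and stays where it is left; it does not spring back, so being half-way down shows that it has been touched.
- square_post: The middle-height touch-off post, standing loose and upright on the plate: round dark steel base 64 mm across and 16 mm high, dark stem 30 mm across, bright aluminium cap on a sliding 14 mm rod. About 0.65 kg, shifts if pushed sideways. Origin at the centre of the underside of the base, z up; with the cap raised the whole is 72 mm high.
- square_post_top (a point): Centre of the flat upper face of the middle-height post's cap; it goes down with the cap. Seen from above the cap is a square, 42 x 42 mm (in the post's own axes), 10 mm thick.
- square_post_cap (a joint): How far the middle-height post's cap has been pushed down, in m: 0 raised (as it starts), 0.015 at its bottom stop on the stem. It slides straight down against dry friction, needing about 3 N to start and about 5.5 N near the stop, and stays where it is left; it does not spring back, so being half-way down shows that it has been touched.
- bracket: Bystander: loose steel angle bracket, foot 50 x 45 mm, upright leg 50 mm high; origin at the centre of the foot's underside. Leave alone.
- nozzle: Bystander: loose copper torch nozzle standing on its wide end, 28 mm across, 56 mm high; origin at the centre of its underside. Leave alone.
- wrench: Bystander: loose steel wrench, 150 mm long, lying on the table to the robot's left of the plate; origin under its middle. Leave alone.
Mind the look-alikes: they are no part of the job. Leave any blue, turquoise or yellow look-alike of the round_post alone.

How it is judged:
By the outcome, as a careful person would: the job done as asked, in the order asked, and still so for the second after the job is handed in, with the robot touching nothing.
It also fails if it takes over 51 s, if anything falls off the work surface, if the arm or the gripper's body presses on something with over 40 N, if the wrist force passes 120 N, or if a joint passes its speed limit or range.

## Robot

A 6-joint arm with a two-finger parallel gripper is mounted at the origin on the work surface. World frame = base frame: x ahead of the robot, y to its left, z up, the work surface at z = 0. Lengths are in mm, angles in rad, forces in N, time in s.
With the tool pointing down it reaches from about 325 to 1000 mm from the base axis. Payload 5.1 kg.
Tool frame: the origin (TCP) lies on the centre line of the jaws, within the pads' length; the fingertips stand 14 mm ahead of it and the grasp point (between the pads) lies 5 mm behind it (tip_extent is the distance from the TCP to the fingertips, in mm); z points along the fingers, x is the direction in which the jaws open and shut, and the axes are right-handed (so a half turn about z gives the same grasp; the last joint's range is limited). The gripper opens to 85 mm and grips with 20 to 120 N. Pads are 22 mm wide; open, the fingers measure 114 mm over their backs; the gripper's body (76 mm by 85 mm) begins 54 mm behind the grasp point. The pads swing forward as they close: fully open they stand 13 mm farther back than shut.
Start: joints at [1.083, 0.124, 1.65, -0, 1.367, -0.083], TCP at [256.012, 597.447, 224.322] pointing down, gripper open.
Joint ranges: [-2.61, 2.61], [-1.02, 2.33], [0.03, 2.71], [-1.35, 4.49], [0.32, 2.68], [-2.91, 2.91]. Speed limits (rad/s): [2.57, 2.57, 3.14, 3.14, 3.14, 3.14].

## Interface

Orientations are given as a unit quaternion [x, y, z, w].
In Python, from workcell import * gives the robot as it stands.
- The arm moves only by the tool play_rows, never from a script. Its argument "series" is a list of rows, each an object with "gripper": the finger opening in mm, from 0 to 85.4; "dp": the shift along the world's x, y, z in mm, a list of three; "dr": the turn, a rotation vector about the world's x, y, z in rad, a list of three. In form: [{"gripper": gripper, "dp": [x, y, z], "dr": [rx, ry, rz]}, ...]. A call has exactly 8 rows; each row is the pose to reach, as a shift and turn from the pose commanded when the call began; what a row does not reach only later rows make up. A row lasts 1/8 s, in which the tool goes at most 62.5 mm and 10.7 degrees, less where a joint would pass 70% of its speed; a pose out of reach is approached as far as the arm can. A call with a gripper value outside its range is refused whole. The fingers move at their own pace and stop on an object; "force" is the grip in N (left out, the last holds). Time passes only in rows, so rows that repeat a pose let the fingers close, or fill a call up. It gives the time, the measured TCP pose, the force and the opening at its end, in the units of the state.
- state(): the state, without advancing time (a new reading comes with each control period).
- get_image(name): name is "scene" or "top"; returns a dict with "img" (480x640x3 uint8, red, green, blue), "fov_y" (degrees; the focal length in pixels is half the picture's height over the tangent of half this angle, whatever the lens; pixels are square), "cx", "cy" (the principal point, pixels), "dist" ([k1, k2, p1, p2, k3] as OpenCV has them; the pictures are not rectified), "R" (3x3) and "t" (3): a world point X has camera coordinates R X + t. Camera axes: x right, y down, z forward; pixel columns grow to the right and rows downward; lengths in mm; the calibration is good to about 2 mm. A picture is of the moment at which its call begins. There is no depth.
- hand_in(): hands the job in, once; it reports no verdict.
Trained networks look in a picture, given as the dict that the camera call returned (one of the last four; its "shot" number tells which), for a name from the list of things; names that differ only in an ending like _2 or _b are one class to them, and where a whole thing is asked for, a point or a joint stands for the part that bears it (a point fixed in the world has none). Each returns a list of dicts, best first, with "confidence" (0 to 1); they miss things now and then, are a little off and sometimes report something else, mostly with a low value. They report only what shows in the picture. A call takes as long as a camera call. They do not tell look-alikes from the thing itself.
- recognise(target, picture): "at" ([column, row] in pixels, amid what is visible of it).
The state is a dict: "time_s": time; "qpos": joint angles; "qvel": joint speeds; "tau": joint torques, N m; "eef_pos": TCP position; "eef_rot": TCP orientation; "wrist_force": force on the tool from outside, world axes, zero at the start; "ft_torque": the same for the moment, N m; "finger_gap": finger opening in mm.
Only numpy, scipy, OpenCV 4.12 (cv2) and the standard library are available. Lean on these libraries where they do the work, as an engineer would, in place of code of your own. Each camera call takes 0.05 s, during which the arm holds its last target.

## Working session

There is one attempt and no reset: what is moved stays moved. The work goes in short steps, Python scripts to look and compute and a tool call to move; the robot and the scene stay as the last step left them, time stands still between calls to the robot, and variables do not carry over. Pictures are saved under pics/ and viewed, and the job is handed in when it is done.

Besides the shell and the picture viewer there is one more tool, called as name([rows], argument=value, ...), one row to a line, values as JSON. play_rows: Moves the arm, as the interface text tells. Its arguments: {"type":"object","properties":{"series":{"type":"array","items":{"type":"object","properties":{"gripper":{"type":"number"},"dp":{"type":"array","items":{"type":"number"}},"dr":{"type":"array","items":{"type":"number"}}}}},"force":{"type":"number"}},"required":["series"]}

```bash
mkdir -p pics; cat > h.py <<'E'
from workcell import *
import numpy as np, cv2
def K(p):
    f=240/np.tan(np.radians(p['fov_y'])/2); return np.array([[f,0,p['cx']],[0,f,p['cy']],[0,0,1.]])
def back(p,uv,z):
    n=cv2.undistortPoints(np.array([[uv]],float),K(p),np.array(p['dist'],float))[0,0]
    R=np.array(p['R']);t=np.array(p['t']);d=R.T@np.array([n[0],n[1],1]);c=-R.T@t
    return c+d*(z-c[2])/d[2]
def proj(p,X):
    return cv2.projectPoints(np.array(X,float).reshape(-1,1,3),cv2.Rodrigues(np.array(p['R']))[0],np.array(p['t'],float),K(p),np.array(p['dist'],float))[0].reshape(-1,2)
def save(n,im): cv2.imwrite('pics/'+n,cv2.cvtColor(im,cv2.COLOR_RGB2BGR))
E
python3 - <<'E'
from h import *
import pickle
for n in ['top','scene']:
    p=get_image(n); save(n+'0.png',p['img']); pickle.dump(p,open(n+'0.pkl','wb'))
    print(n,-np.array(p['R']).T@p['t'])
    for t in ['plate','round_post_top','bar_post_top','square_post_top','bracket','nozzle']:
        print(t,[(np.round(r['at'],1).tolist(),round(r['confidence'],2)) for r in recognise(t,p)])
print(state())
E
```

```text
top [ 392.31102764   18.01346539 1428.89734912]
plate [([340.0, 221.1], 0.83), ([386.2, 241.1], 0.73)]
round_post_top [([476.5, 177.0], 0.64), ([481.6, 250.6], 0.53), ([385.4, 239.7], 0.5)]
bar_post_top [([292.0, 218.5], 0.66), ([407.2, 205.4], 0.65)]
square_post_top [([353.0, 200.5], 0.65)]
bracket [([295.7, 174.4], 0.89)]
nozzle [([407.7, 203.9], 0.42)]
scene [1264.9110579  -267.27963517  752.28379977]
plate [([317.0, 306.7], 0.9)]
round_post_top [([151.8, 336.9], 0.97), ([253.4, 250.3], 0.76), ([195.7, 209.4], 0.66), ([145.3, 273.7], 0.56)]
bar_post_top [([363.5, 253.2], 0.75), ([465.4, 225.4], 0.47)]
square_post_top [([305.7, 275.6], 0.6), ([363.0, 255.9], 0.53)]
bracket [([382.6, 310.6], 0.65)]
nozzle [([233.0, 312.8], 0.81)]
{'time_s': 0.7, 'qpos': array([ 1.08340868e+00,  1.23783186e-01,  1.65026728e+00,  3.00588773e-05,
        1.36753957e+00, -8.25984904e-02]), 'qvel': array([ 0.00052073,  0.00033726, -0.0008811 , -0.0008001 ,  0.00030961,
       -0.00023839]), 'tau': array([ 8.37141706e-04, -4.23439300e+01, -3.65669203e+01,  7.60809689e-05,
        1.46931679e-04,  9.12238818e-06]), 'eef_pos': array([256.00076627, 597.45595908, 224.35247224]), 'eef_rot': array([ 8.34814514e-01,  5.50531313e-01, -5.91442067e-06, -1.35429498e-05]), 'wrist_force': array([-0.1303586 ,  0.82851879, -0.06528708]), 'ft_torque': array([ 0.01309959, -0.03335827,  0.037224  ]), 'finger_gap': 85.7033196021405}
```

View pics/top0.png

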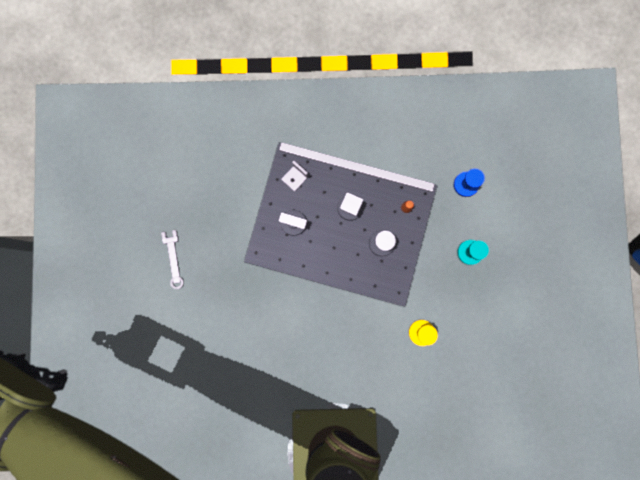

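View pics/scene0.png

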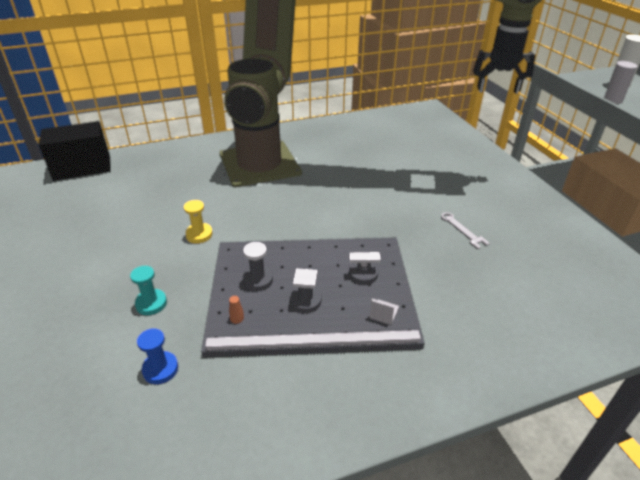

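The candidates for the tall round post in the top picture are white (385,241), blue (472,182), turquoise (475,251) and yellow (424,333). Only the white one stands on the plate and has a bright aluminium cap, so it fits. The bar cap is at (292,220) and the square cap at (352,204). Next I'll confirm in a crop and measure.

```bash
python3 - <<'E'
from h import *
import pickle
T=pickle.load(open('top0.pkl','rb'));S=pickle.load(open('scene0.pkl','rb'))
caps={'round':((385,241),(255,250),110),'bar':((292,220),(365,257),75),'square':((352,204),(305,277),92)}
def seg(p,uv,r=24):
    im=p['img'];g=im.min(2);u,v=uv
    m=(g>150).astype(np.uint8); n,l,st,c=cv2.connectedComponentsWithStats(m)
    # nearest component
    d=np.hypot(*(c[1:]-np.array(uv)).T)+ (st[1:,4]<20)*100; k=1+d.argmin()
    return c[k],st[k],(l==k).astype(np.uint8)
for n,(a,b,z) in caps.items():
    c,st,m=seg(T,a); cs,ss,ms=seg(S,b)
    X=back(T,c,z); Y=back(S,cs,z)
    ct=cv2.findContours(m,0,1)[0][0].reshape(-1,2)
    w=np.array([back(T,q,z)[:2] for q in ct]); rect=cv2.minAreaRect(w.astype(np.float32))
    print(n,'top',c.round(1),st[4],X.round(1),'scene',cs.round(1),ss[4],Y.round(1),'rect',rect)
a=cv2.resize(T['img'][140:310,240:440],None,fx=3.2,fy=3.2,interpolation=2); save('crop_t.png',a)
a=cv2.resize(S['img'][220:350,195:425],None,fx=3.4,fy=3.4,interpolation=2); save('crop_s.png',a)
E
```

```text
round top [384.9 240.3] 326 [ 508.6 -131.6  110. ] scene [304.9 276.5] 381 [622.9 -63.2 110. ] rect ((508.7326354980469, -131.22006225585938), (46.55082702636719, 45.3656005859375), 43.062923431396484)
bar top [292.1 220.3] 278 [566.6  88.3  75. ] scene [364.6 255.9] 282 [570.7  85.9  75. ] rect ((566.6420288085938, 88.42977142333984), (67.12348175048828, 25.10700035095215), 71.69341278076172)
square top [351.  203.5] 336 [601.4 -55.4  92. ] scene [304.9 276.5] 381 [605.  -57.5  92. ] rect ((601.5091552734375, -55.330291748046875), (44.26218032836914, 44.475433349609375), 64.24493408203125)
```

View pics/crop_t.png

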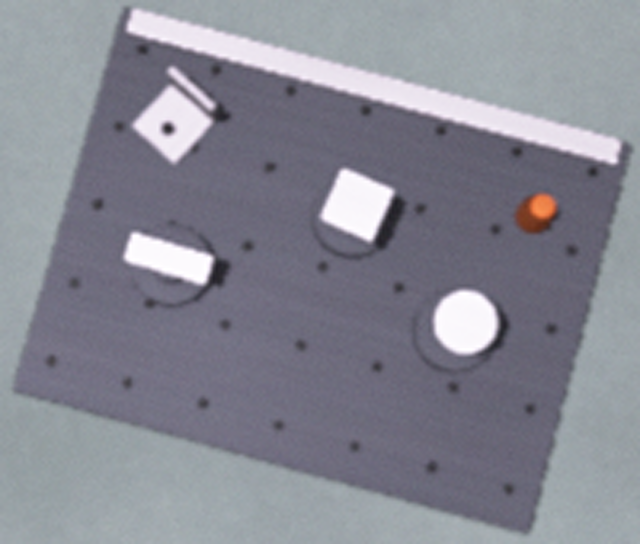

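View pics/crop_s.png

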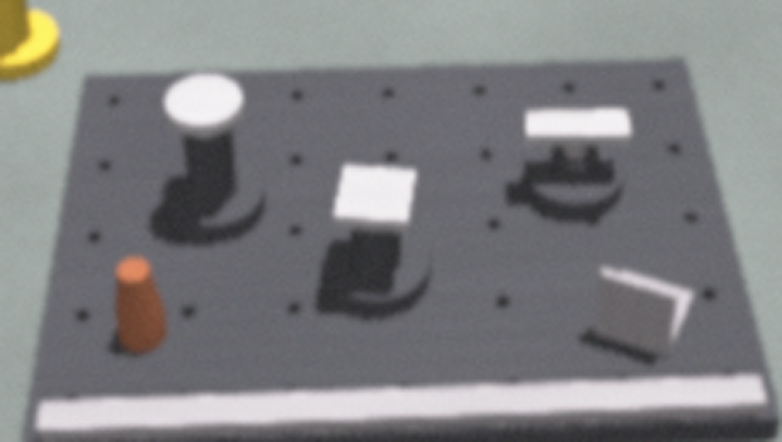

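The crops confirm it: the white round cap is the tall post at (385,240), the bar cap is at (292,220) and the square cap at (351,203). The measured sizes match (46, 67x25, 44x44), and both views agree. I'll shut the fingers and move above the round post.

play_rows([
  {"gripper": 0,"dp": [126,-364,-20],"dr": [0,0,0]},
  {"gripper": 0,"dp": [126,-364,-20],"dr": [0,0,0]},
  {"gripper": 0,"dp": [126,-364,-20],"dr": [0,0,0]},
  {"gripper": 0,"dp": [126,-364,-20],"dr": [0,0,0]},
  {"gripper": 0,"dp": [126,-364,-20],"dr": [0,0,0]},
  {"gripper": 0,"dp": [126,-364,-20],"dr": [0,0,0]},
  {"gripper": 0,"dp": [252.6,-729,-60],"dr": [0,0,0]},
  {"gripper": 0,"dp": [252.6,-729,-60],"dr": [0,0,0]},
], force=20)

```text
time_s: 1.7
eef_pos: [419.7, 124.2, 192.6]
eef_rot: [0.835, 0.551, 0.001, 0.0]
wrist_force: [0.7, 0.1, 0.6]
finger_gap: 0.3
```

```bash
python3 - <<'E'
from h import *
s=state(); print(s['time_s'],s['eef_pos'],s['eef_rot'],s['wrist_force'],s['finger_gap'])
E
```

```text
1.7 [419.74186083 124.21019417 192.58916042] [8.34748042e-01 5.50631258e-01 8.87973220e-04 3.68100353e-04] [0.73627263 0.1030889  0.55742239] 0.3041041234094138
```

play_rows([
  {"gripper": 0,"dp": [85.6,-246.5,-47],"dr": [0,0,0]},
  {"gripper": 0,"dp": [85.6,-246.5,-47],"dr": [0,0,0]},
  {"gripper": 0,"dp": [85.6,-246.5,-47],"dr": [0,0,0]},
  {"gripper": 0,"dp": [85.6,-246.5,-47],"dr": [0,0,0]},
  {"gripper": 0,"dp": [85.6,-246.5,-47],"dr": [0,0,0]},
  {"gripper": 0,"dp": [85.6,-246.5,-47],"dr": [0,0,0]},
  {"gripper": 0,"dp": [85.6,-246.5,-47],"dr": [0,0,0]},
  {"gripper": 0,"dp": [85.6,-246.5,-47],"dr": [0,0,0]},
])

```text
time_s: 2.7
eef_pos: [504.8, -119.1, 145.6]
eef_rot: [0.834, 0.551, 0.0, 0.0]
wrist_force: [0.4, 1.0, 0.0]
finger_gap: -0.3
```

```bash
python3 - <<'E'
from h import *
for n in ['scene','top']:
    p=get_image(n); im=p['img']
    s=state(); e=s['eef_pos']; tip=e-[0,0,14]
    q=proj(p,[tip,[508.6,-131.6,110]]); print(n,q.round(1))
    u,v=q[0].astype(int); c=im[max(0,v-60):v+60,u-80:u+80]; save(n+'1.png',cv2.resize(c,None,fx=4,fy=4,interpolation=2))
print(s['time_s'],e,s['wrist_force'],s['finger_gap'])
E
```

```text
scene [[259.6 237. ]
 [255.  247.6]]
top [[380.7 241.2]
 [384.9 240.3]]
2.8 [ 504.90393599 -119.38525648  145.59617654] [ 0.70663374  0.3025942  -0.49288726] 0.16606300353700468
```

View pics/scene1.png

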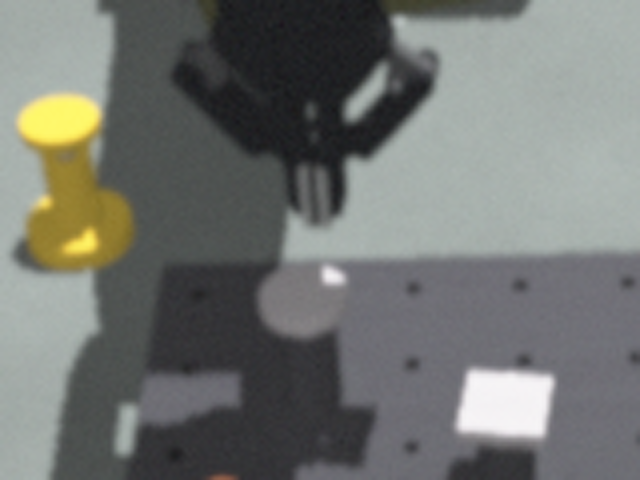

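The scene crop shows the shut tips at about (258,233), above the shaded round cap at (255,248). I'll correct sideways by 4,-12 and come down close.

play_rows([
  {"gripper": 0,"dp": [3.7,-12.2,0],"dr": [0,0,0]},
  {"gripper": 0,"dp": [3.7,-12.2,-4],"dr": [0,0,0]},
  {"gripper": 0,"dp": [3.7,-12.2,-8],"dr": [0,0,0]},
  {"gripper": 0,"dp": [3.7,-12.2,-12],"dr": [0,0,0]},
  {"gripper": 0,"dp": [3.7,-12.2,-15],"dr": [0,0,0]},
  {"gripper": 0,"dp": [3.7,-12.2,-18],"dr": [0,0,0]},
  {"gripper": 0,"dp": [3.7,-12.2,-18],"dr": [0,0,0]},
  {"gripper": 0,"dp": [3.7,-12.2,-18],"dr": [0,0,0]},
])

```text
time_s: 3.8
eef_pos: [508.7, -132.6, 127.3]
eef_rot: [0.835, 0.551, 0.0, 0.0]
wrist_force: [0.4, 0.1, -0.4]
finger_gap: -0.0
```

```bash
cat > look.py <<'E'
from h import *
import sys
n,cam,x,y,z=sys.argv[1],sys.argv[2],*map(float,sys.argv[3:6])
s=state();p=get_image(cam)
q=proj(p,[[x,y,z]])[0].astype(int);u,v=q
save(n,cv2.resize(p['img'][v-50:v+50,u-60:u+60],None,fx=6,fy=6,interpolation=2)); 
F=[]
print(q,s['time_s'],s['eef_pos'].round(2),s['wrist_force'].round(2),s['ft_torque'].round(3))
E
python3 look.py s2.png scene 508.6 -131.6 110
```

```text
[254 247] 3.8 [ 508.65 -132.64  127.31] [ 0.4   0.06 -0.41] [ 0.049  0.047 -0.033]
```

View pics/s2.png

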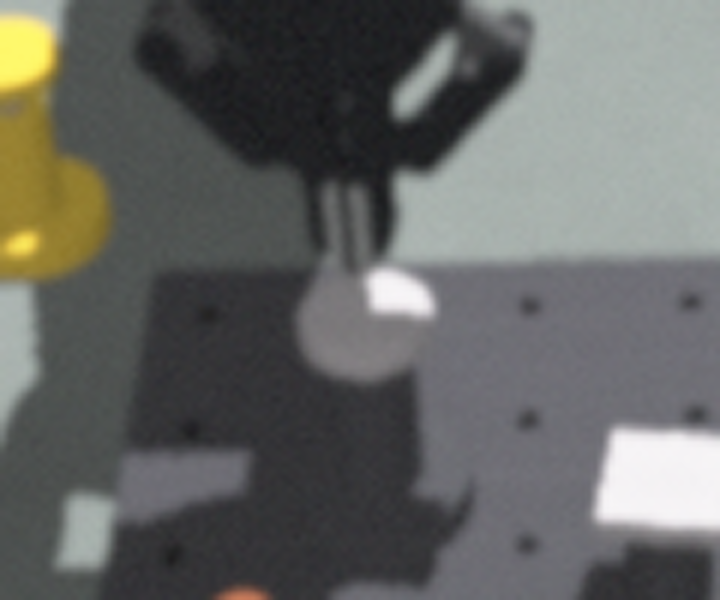

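Still a visible gap below the tips. I'll step down in small moves and watch the force.

play_rows([
  {"gripper": 0,"dp": [0,1,-0.5],"dr": [0,0,0]},
  {"gripper": 0,"dp": [0,1,-1],"dr": [0,0,0]},
  {"gripper": 0,"dp": [0,1,-1.5],"dr": [0,0,0]},
  {"gripper": 0,"dp": [0,1,-2],"dr": [0,0,0]},
  {"gripper": 0,"dp": [0,1,-2.5],"dr": [0,0,0]},
  {"gripper": 0,"dp": [0,1,-3],"dr": [0,0,0]},
  {"gripper": 0,"dp": [0,1,-3.5],"dr": [0,0,0]},
  {"gripper": 0,"dp": [0,1,-4],"dr": [0,0,0]},
])

```text
time_s: 4.85
eef_pos: [508.6, -131.6, 123.1]
eef_rot: [0.835, 0.551, -0.0, -0.0]
wrist_force: [-0.5, -0.1, -0.6]
finger_gap: 0.2
```

play_rows([
  {"gripper": 0,"dp": [0,0,-0.3],"dr": [0,0,0]},
  {"gripper": 0,"dp": [0,0,-0.7],"dr": [0,0,0]},
  {"gripper": 0,"dp": [0,0,-1],"dr": [0,0,0]},
  {"gripper": 0,"dp": [0,0,-1.3],"dr": [0,0,0]},
  {"gripper": 0,"dp": [0,0,-1.7],"dr": [0,0,0]},
  {"gripper": 0,"dp": [0,0,-2],"dr": [0,0,0]},
  {"gripper": 0,"dp": [0,0,-2.3],"dr": [0,0,0]},
  {"gripper": 0,"dp": [0,0,-2.5],"dr": [0,0,0]},
])

```text
time_s: 5.85
eef_pos: [508.6, -131.6, 120.6]
eef_rot: [0.835, 0.551, -0.0, 0.0]
wrist_force: [0.6, 0.2, -0.3]
finger_gap: 0.1
```

```bash
python3 look.py s3.png scene 508.6 -131.6 110
```

```text
[254 247] 5.85 [ 508.56 -131.64  120.64] [ 0.64  0.18 -0.34] [ 0.001  0.006 -0.012]
```

View pics/s3.png

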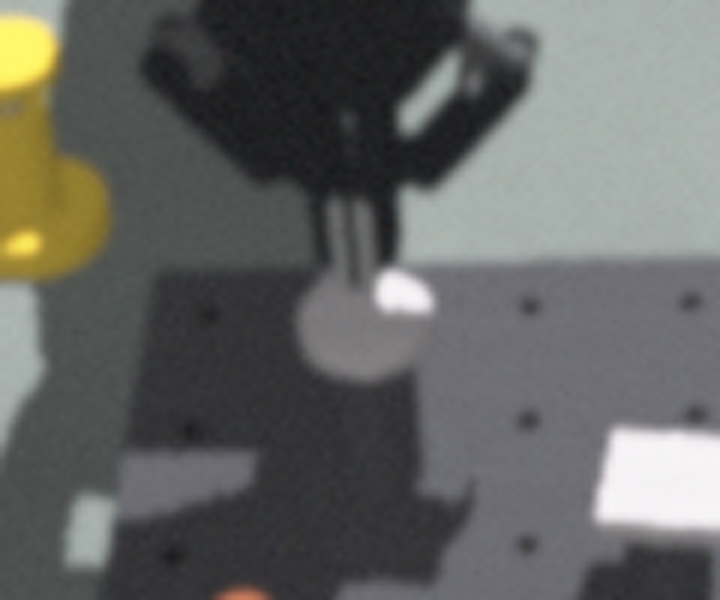

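No contact yet, and the picture shows the tips at (254,245) with a gap still below. Carrying on down.

play_rows([
  {"gripper": 0,"dp": [0,0,-0.3],"dr": [0,0,0]},
  {"gripper": 0,"dp": [0,0,-0.7],"dr": [0,0,0]},
  {"gripper": 0,"dp": [0,0,-1],"dr": [0,0,0]},
  {"gripper": 0,"dp": [0,0,-1.3],"dr": [0,0,0]},
  {"gripper": 0,"dp": [0,0,-1.7],"dr": [0,0,0]},
  {"gripper": 0,"dp": [0,0,-2],"dr": [0,0,0]},
  {"gripper": 0,"dp": [0,0,-2.3],"dr": [0,0,0]},
  {"gripper": 0,"dp": [0,0,-2.7],"dr": [0,0,0]},
])

```text
time_s: 6.9
eef_pos: [508.6, -131.6, 118.0]
eef_rot: [0.835, 0.551, 0.0, 0.0]
wrist_force: [-0.1, -0.3, 0.1]
finger_gap: -0.3
```

play_rows([
  {"gripper": 0,"dp": [0,0,-0.3],"dr": [0,0,0]},
  {"gripper": 0,"dp": [0,0,-0.7],"dr": [0,0,0]},
  {"gripper": 0,"dp": [0,0,-1],"dr": [0,0,0]},
  {"gripper": 0,"dp": [0,0,-1.3],"dr": [0,0,0]},
  {"gripper": 0,"dp": [0,0,-1.7],"dr": [0,0,0]},
  {"gripper": 0,"dp": [0,0,-2],"dr": [0,0,0]},
  {"gripper": 0,"dp": [0,0,-2.3],"dr": [0,0,0]},
  {"gripper": 0,"dp": [0,0,-2.5],"dr": [0,0,0]},
])

```text
time_s: 7.9
eef_pos: [508.6, -131.6, 115.5]
eef_rot: [0.835, 0.551, -0.0, 0.0]
wrist_force: [-0.2, -0.6, -1.0]
finger_gap: 0.1
```

```bash
python3 look.py s4.png scene 508.6 -131.6 110
```

```text
[254 247] 7.9 [ 508.57 -131.61  115.46] [-0.21 -0.62 -1.02] [-0.007 -0.043  0.016]
```

View pics/s4.png

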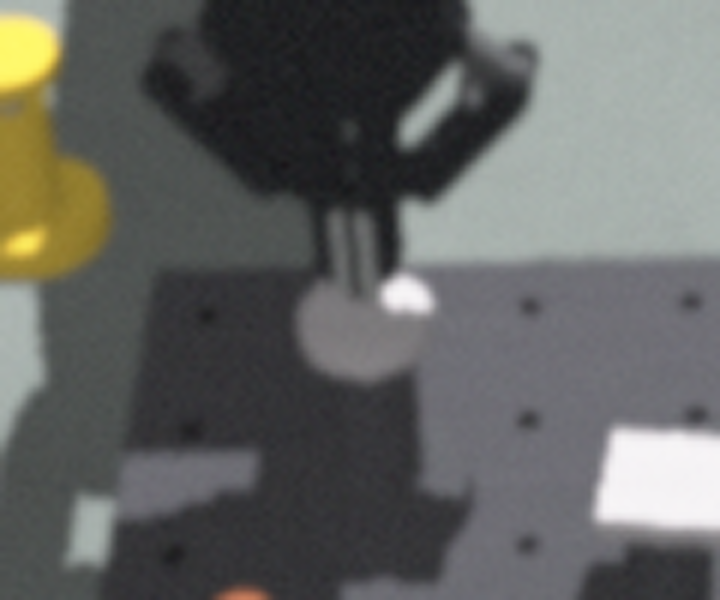

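play_rows([
  {"gripper": 0,"dp": [0,0,-0.3],"dr": [0,0,0]},
  {"gripper": 0,"dp": [0,0,-0.7],"dr": [0,0,0]},
  {"gripper": 0,"dp": [0,0,-1],"dr": [0,0,0]},
  {"gripper": 0,"dp": [0,0,-1.3],"dr": [0,0,0]},
  {"gripper": 0,"dp": [0,0,-1.7],"dr": [0,0,0]},
  {"gripper": 0,"dp": [0,0,-2],"dr": [0,0,0]},
  {"gripper": 0,"dp": [0,0,-2.3],"dr": [0,0,0]},
  {"gripper": 0,"dp": [0,0,-2.5],"dr": [0,0,0]},
])

```text
time_s: 8.95
eef_pos: [508.5, -131.6, 113.0]
eef_rot: [0.835, 0.551, -0.0, -0.0]
wrist_force: [0.2, 0.6, -0.2]
finger_gap: -0.1
```

play_rows([
  {"gripper": 0,"dp": [0,0,-0.3],"dr": [0,0,0]},
  {"gripper": 0,"dp": [0,0,-0.7],"dr": [0,0,0]},
  {"gripper": 0,"dp": [0,0,-1],"dr": [0,0,0]},
  {"gripper": 0,"dp": [0,0,-1.3],"dr": [0,0,0]},
  {"gripper": 0,"dp": [0,0,-1.7],"dr": [0,0,0]},
  {"gripper": 0,"dp": [0,0,-2],"dr": [0,0,0]},
  {"gripper": 0,"dp": [0,0,-2.3],"dr": [0,0,0]},
  {"gripper": 0,"dp": [0,0,-2.5],"dr": [0,0,0]},
])

```text
time_s: 9.95
eef_pos: [508.5, -131.6, 110.4]
eef_rot: [0.835, 0.551, -0.0, -0.0]
wrist_force: [-0.1, 0.2, -0.7]
finger_gap: 0.1
```

```bash
python3 look.py s5.png scene 508.6 -131.6 110
```

```text
[254 247] 9.95 [ 508.55 -131.64  110.44] [-0.06  0.22 -0.71] [-0.009 -0.002  0.007]
```

View pics/s5.png

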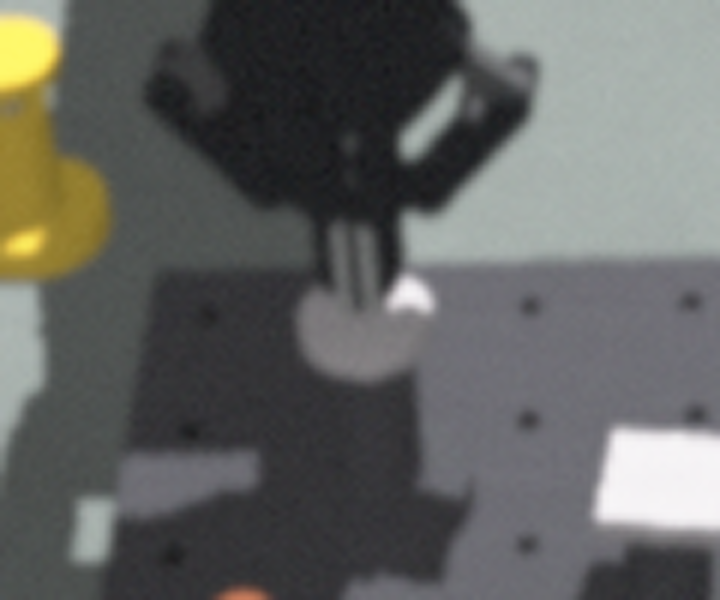

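```bash
python3 - <<'E'
from h import *
import pickle
S=pickle.load(open('scene0.pkl','rb'))
a=np.radians(66.8);ux=np.array([np.cos(a),np.sin(a),0]);uy=np.array([np.sin(a),-np.cos(a),0])
for z in [110,107,104,100,96]:
    P=np.array([508.5,-131.6,z]);q=proj(S,[P,P+11*uy,P+15*ux+11*uy,P-15*ux+11*uy])
    print(z,((q-[194,197])*6).round(0).tolist())
t=np.linspace(0,2*np.pi,60)
c=proj(S,[[508.6+23*np.cos(k),-131.6+23*np.sin(k),110] for k in t]); c=(c-[194,197])*6
print('cap face rows',c[:,1].min(),c[:,1].max(),'cols',c[:,0].min(),c[:,0].max())
c=proj(S,[[508.6+23*np.cos(k),-131.6+23*np.sin(k),100] for k in t]); c=(c-[194,197])*6
print('cap lower face max',c[:,1].max())
# cap extents in initial image
g=cv2.resize(S['img'][197:297,194:314],None,fx=6,fy=6,interpolation=2).min(2)
m=np.where(g[230:400,280:450]>130);print(m[0].min()+230,m[0].max()+230,m[1].min()+280,m[1].max()+280)
save('s0c.png',cv2.resize(S['img'][197:297,194:314],None,fx=6,fy=6,interpolation=2))
E
```

```text
110 [[366.0, 304.0], [360.0, 325.0], [405.0, 327.0], [316.0, 323.0]]
107 [[366.0, 310.0], [361.0, 332.0], [406.0, 333.0], [317.0, 330.0]]
104 [[367.0, 317.0], [362.0, 338.0], [406.0, 340.0], [318.0, 336.0]]
100 [[368.0, 326.0], [363.0, 347.0], [407.0, 349.0], [319.0, 345.0]]
96 [[369.0, 335.0], [364.0, 356.0], [408.0, 358.0], [320.0, 354.0]]
cap face rows 260.5367754029801 348.5501847290544 cols 297.1856219364713 434.0424343030369
cap lower face max 371.10172597244696
230 367 280 449
```

View pics/s0c.png

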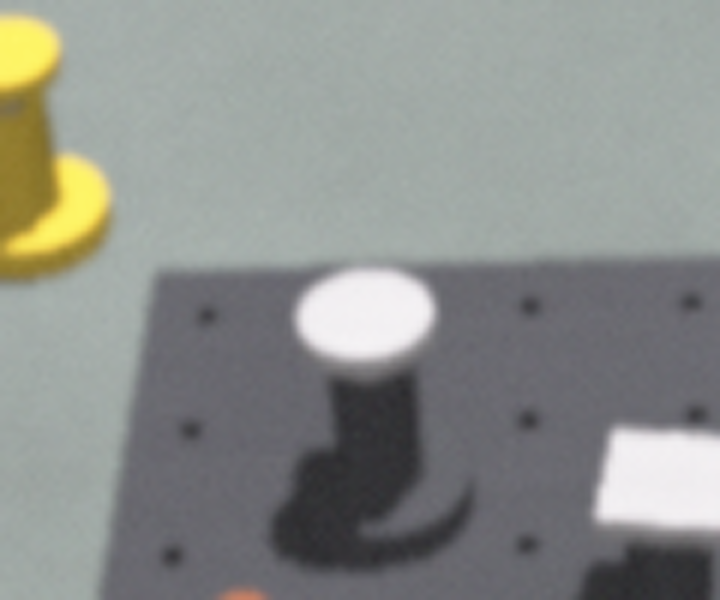

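```bash
python3 look.py t5.png top 508.6 -131.6 110; ls; python3 -c "
import workcell;print([n for n in dir(workcell) if n[0]!='_'])
s=workcell.state();print(s.keys(), s['qpos'])"
```

```text
[384 240] 10.0 [ 508.54 -131.65  110.44] [-0.61  0.21 -0.76] [ 0.004 -0.042 -0.013]
h.py
look.py
pics
scene0.pkl
top0.pkl
['MotionError', 'get_image', 'hand_in', 'recognise', 'state', 'tip_extent']
dict_keys(['time_s', 'qpos', 'qvel', 'tau', 'eef_pos', 'eef_rot', 'wrist_force', 'ft_torque', 'finger_gap']) [-3.55507947e-01 -5.18297849e-02  2.03039885e+00 -1.10404354e-05
  1.16309878e+00 -1.52147636e+00]
```

View pics/t5.png

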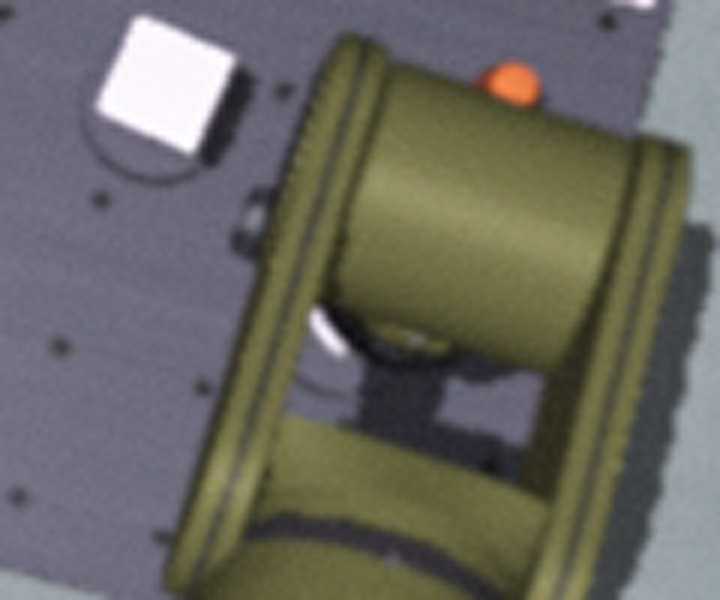

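```bash
python3 - <<'E'
from h import *
import pickle
p=get_image('scene');s=state();pickle.dump(p,open('s6.pkl','wb'))
c=p['img'][215:265,225:285].astype(float); c=np.clip((c-20)*1.6,0,255).astype(np.uint8)
save('s6.png',cv2.resize(c,None,fx=12,fy=12,interpolation=2))
print(proj(p,[s['eef_pos'],s['eef_pos']-[0,0,14],s['eef_pos']+[0,0,50]])) 
S=pickle.load(open('scene0.pkl','rb'))
e=np.array([256,597.45,224.35])
q=proj(S,[e,e-[0,0,14],e-[0,0,1]]);print(q)
u,v=q[0].astype(int);c=S['img'][v-50:v+40,u-60:u+60]
c=cv2.resize(c,None,fx=6,fy=6,interpolation=2)
for k,col in((0,(255,0,0)),(1,(0,255,0))):
    cv2.circle(c,tuple(((q[k]-[u-60,v-50])*6).astype(int).tolist()),4,col,-1)
save('s0tip.png',c)
E
```

```text
[[254.92323384 247.44045428]
 [255.47617679 252.66570251]
 [252.86782022 227.98787998]]
[[495.78816881  97.75660435]
 [494.60038007 102.73470881]
 [495.70282955  98.1143654 ]]
```

View pics/s6.png

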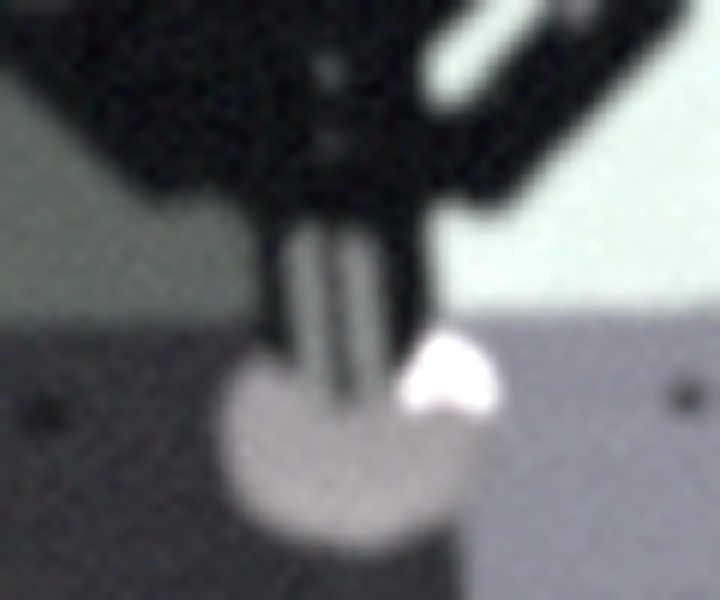

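View pics/s0tip.png

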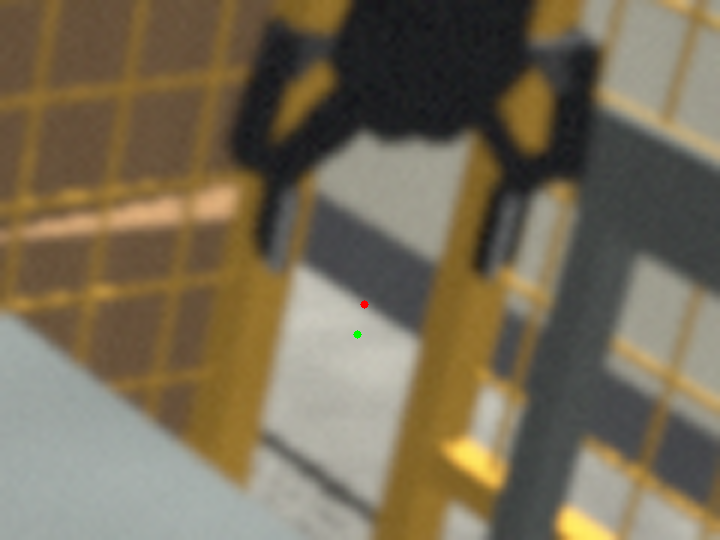

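```bash
python3 - <<'E'
from h import *
import pickle
T=pickle.load(open('top0.pkl','rb'))
e=np.array([256,597.45,224.35]);a=np.radians(66.8);ux=np.array([np.cos(a),np.sin(a),0])
P=[e-[0,0,14],e+ux*43,e-ux*43,e+ux*57,e-ux*57]
q=proj(T,P);print(q)
c=cv2.resize(T['img'][330:430,0:120],None,fx=6,fy=6,interpolation=2)
c=np.clip(c.astype(float)*1.7+20,0,255).astype(np.uint8)
for k in range(5): cv2.circle(c,tuple(((q[k]-[0,330])*6).astype(int).tolist()),4,(255,0,0),-1)
save('t0tip.png',c)
E
```

```text
[[ 50.54554508 364.15098236]
 [ 28.09137689 357.48024336]
 [ 66.37743131 372.61700794]
 [ 21.84172528 355.02242552]
 [ 72.59567161 375.08865147]]
```

View pics/t0tip.png

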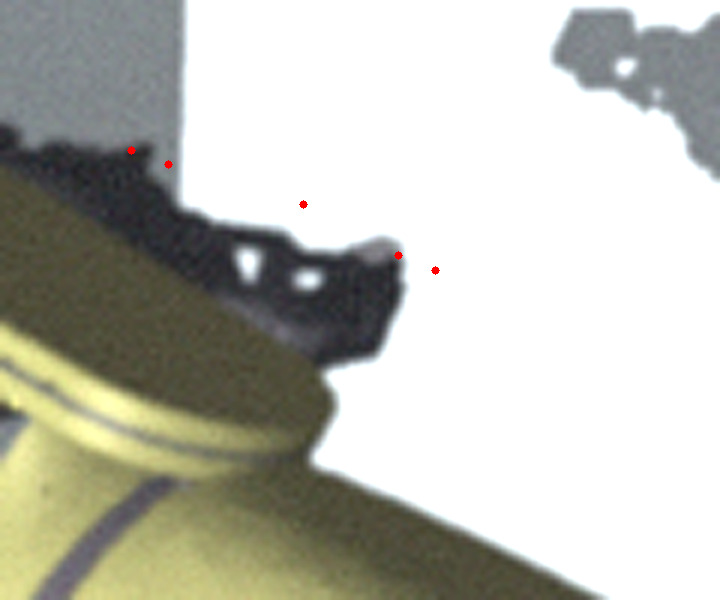

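Both views agree: the tips sit about 16–20 mm higher than the reported TCP plus 14 mm implies, and the sideways position is fine. So I'll find the height by force, continuing down slowly.

play_rows([
  {"gripper": 0,"dp": [0,0,-0.4],"dr": [0,0,0]},
  {"gripper": 0,"dp": [0,0,-0.8],"dr": [0,0,0]},
  {"gripper": 0,"dp": [0,0,-1.2],"dr": [0,0,0]},
  {"gripper": 0,"dp": [0,0,-1.6],"dr": [0,0,0]},
  {"gripper": 0,"dp": [0,0,-2],"dr": [0,0,0]},
  {"gripper": 0,"dp": [0,0,-2.4],"dr": [0,0,0]},
  {"gripper": 0,"dp": [0,0,-2.7],"dr": [0,0,0]},
  {"gripper": 0,"dp": [0,0,-3],"dr": [0,0,0]},
])

```text
time_s: 11.1
eef_pos: [508.6, -131.6, 107.5]
eef_rot: [0.835, 0.551, -0.0, -0.0]
wrist_force: [-0.4, -0.7, 0.1]
finger_gap: -0.2
```

play_rows([
  {"gripper": 0,"dp": [0,0,-0.4],"dr": [0,0,0]},
  {"gripper": 0,"dp": [0,0,-0.8],"dr": [0,0,0]},
  {"gripper": 0,"dp": [0,0,-1.2],"dr": [0,0,0]},
  {"gripper": 0,"dp": [0,0,-1.6],"dr": [0,0,0]},
  {"gripper": 0,"dp": [0,0,-2],"dr": [0,0,0]},
  {"gripper": 0,"dp": [0,0,-2.4],"dr": [0,0,0]},
  {"gripper": 0,"dp": [0,0,-2.7],"dr": [0,0,0]},
  {"gripper": 0,"dp": [0,0,-3],"dr": [0,0,0]},
])

```text
time_s: 12.1
eef_pos: [508.6, -131.7, 104.5]
eef_rot: [0.835, 0.551, -0.0, 0.0]
wrist_force: [-0.6, 0.5, 0.6]
finger_gap: 0.1
```

play_rows([
  {"gripper": 0,"dp": [0,0,-0.4],"dr": [0,0,0]},
  {"gripper": 0,"dp": [0,0,-0.8],"dr": [0,0,0]},
  {"gripper": 0,"dp": [0,0,-1.2],"dr": [0,0,0]},
  {"gripper": 0,"dp": [0,0,-1.6],"dr": [0,0,0]},
  {"gripper": 0,"dp": [0,0,-2],"dr": [0,0,0]},
  {"gripper": 0,"dp": [0,0,-2.4],"dr": [0,0,0]},
  {"gripper": 0,"dp": [0,0,-2.7],"dr": [0,0,0]},
  {"gripper": 0,"dp": [0,0,-3],"dr": [0,0,0]},
])

```text
time_s: 13.1
eef_pos: [508.6, -131.6, 101.6]
eef_rot: [0.835, 0.551, 0.0, 0.0]
wrist_force: [-1.7, 0.3, 3.1]
finger_gap: -0.1
```

```bash
python3 look.py s7.png scene 508.6 -131.6 110
```

```text
[254 247] 13.1 [ 508.6  -131.65  101.6 ] [-1.69  0.31  3.07] [0.119 0.277 0.022]
```

View pics/s7.png

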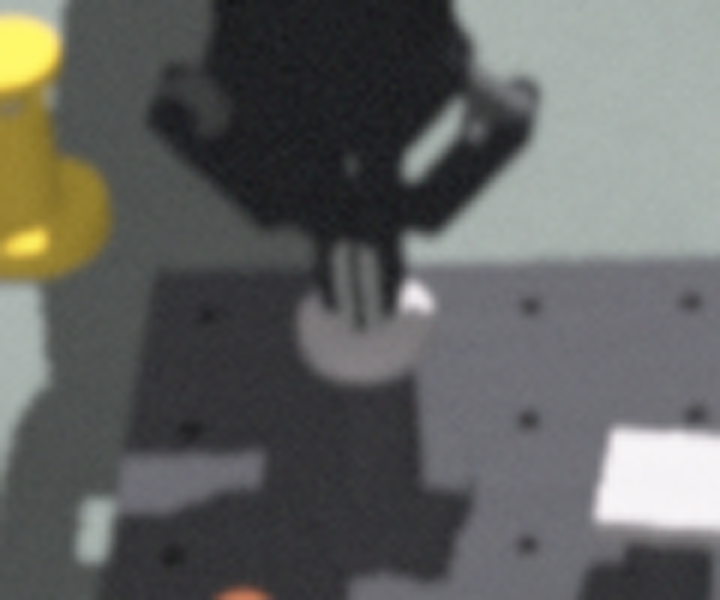

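Contact: Fz is 3.1 N at z=101.6, and the cap has barely moved. I'll push about 6 mm more.

play_rows([
  {"gripper": 0,"dp": [0,0,-0.8],"dr": [0,0,0]},
  {"gripper": 0,"dp": [0,0,-1.6],"dr": [0,0,0]},
  {"gripper": 0,"dp": [0,0,-2.4],"dr": [0,0,0]},
  {"gripper": 0,"dp": [0,0,-3.2],"dr": [0,0,0]},
  {"gripper": 0,"dp": [0,0,-4],"dr": [0,0,0]},
  {"gripper": 0,"dp": [0,0,-4.6],"dr": [0,0,0]},
  {"gripper": 0,"dp": [0,0,-5.2],"dr": [0,0,0]},
  {"gripper": 0,"dp": [0,0,-5.5],"dr": [0,0,0]},
])

```text
time_s: 14.15
eef_pos: [508.6, -131.6, 96.0]
eef_rot: [0.835, 0.551, -0.0, 0.0]
wrist_force: [-1.7, 1.1, 4.3]
finger_gap: 0.1
```

```bash
python3 look.py s8.png scene 508.6 -131.6 110
```

```text
[254 247] 14.15 [ 508.57 -131.63   95.96] [-1.68  1.12  4.29] [0.114 0.291 0.011]
```

View pics/s8.png

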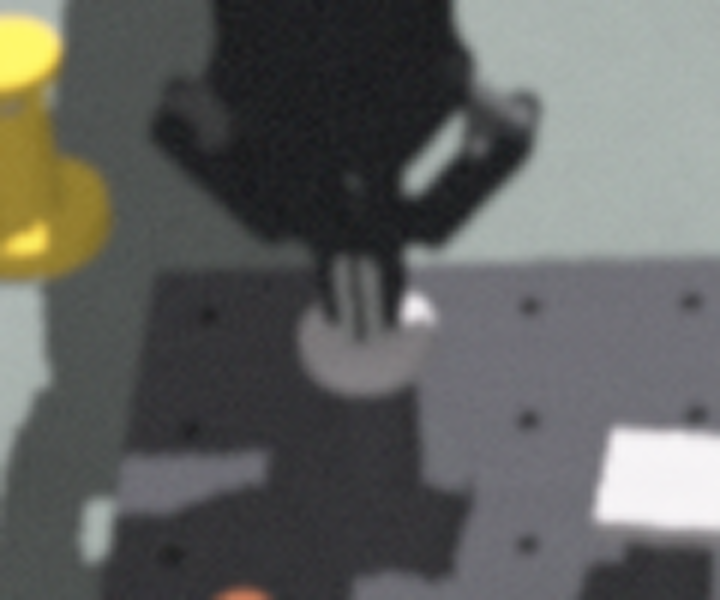

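The cap bottom edge dropped 14 crop px (about 6.5 mm), and 4.3 N on the 3 to 5.5 N friction range suggests about 7.5 mm. That is half-way. I'll lift straight up, then go over the bar post.

play_rows([
  {"gripper": 0,"dp": [0,0,12],"dr": [0,0,0]},
  {"gripper": 0,"dp": [0,0,25],"dr": [0,0,0]},
  {"gripper": 0,"dp": [14,54,25],"dr": [0,0,0]},
  {"gripper": 0,"dp": [28,108,25],"dr": [0,0,0]},
  {"gripper": 0,"dp": [42,162,25],"dr": [0,0,0]},
  {"gripper": 0,"dp": [54,210,20],"dr": [0,0,0]},
  {"gripper": 0,"dp": [58,220,-5],"dr": [0,0,0]},
  {"gripper": 0,"dp": [58,220,-15],"dr": [0,0,0]},
])

```text
time_s: 15.2
eef_pos: [566.1, 89.2, 80.2]
eef_rot: [0.834, 0.551, -0.001, -0.0]
wrist_force: [0.3, 0.2, -0.3]
finger_gap: 0.2
```

```bash
python3 look.py s9.png scene 508.6 -131.6 110;python3 look.py s10.png scene 566.6 88.4 75
```

```text
[254 247] 15.2 [566.1   89.21  80.2 ] [ 0.34  0.2  -0.25] [-0.006 -0.04  -0.045]
[364 254] 15.25 [565.27  88.39  79.  ] [-1.19 -1.15 -1.24] [0.001 0.012 0.015]
```

View pics/s9.png

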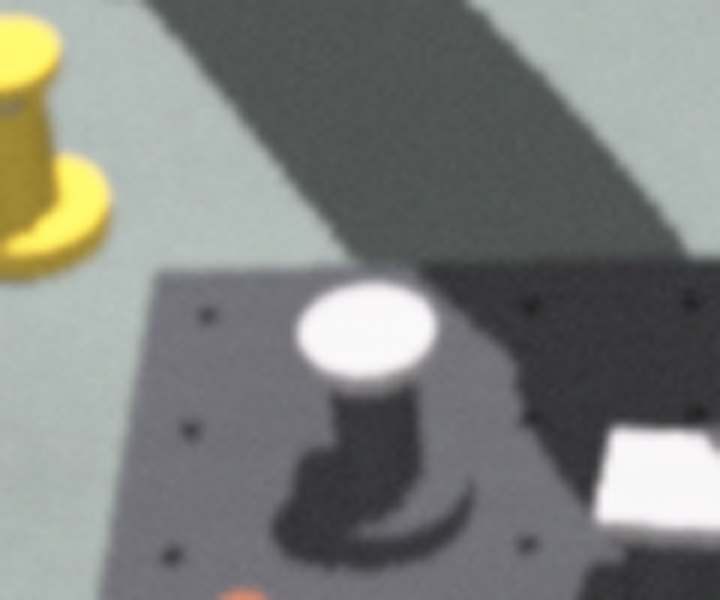

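View pics/s10.png

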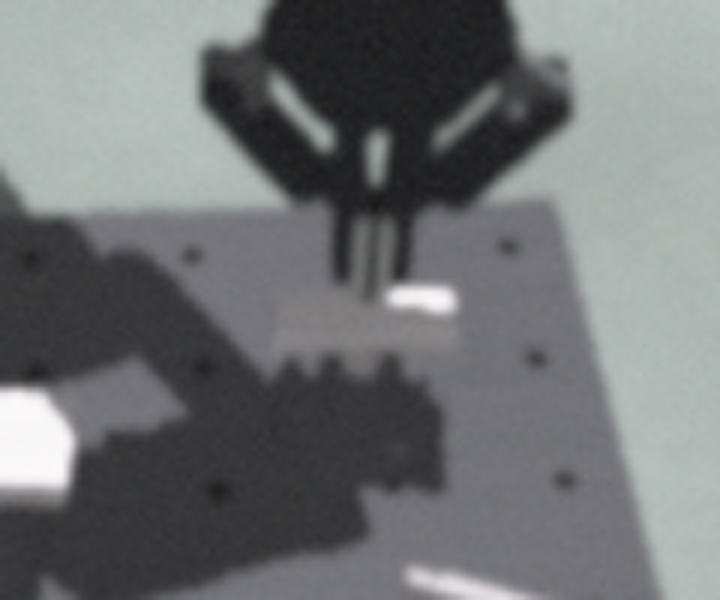

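```bash
cat > drop.py <<'E'
from h import *
import pickle,sys
S=pickle.load(open('scene0.pkl','rb'))
def cen(im,uv,r=14):
    u,v=map(int,uv);g=im[v-r:v+r,u-r:u+r].min(2).astype(float);m=np.clip((g-150)/60,0,1)
    # keep the centre component
    n,l=cv2.connectedComponents((m>0).astype(np.uint8)); m=m*(l==l[r,r])
    y,x=np.mgrid[v-r:v+r,u-r:u+r];return np.array([(m*x).sum(),(m*y).sum()])/m.sum(),m.sum()
D={'round':(508.6,-131.6,110,(255,250)),'bar':(566.6,88.4,75,(364,255)),'square':(601.4,-55.4,92,(305,276))}
p=get_image('scene')
for k in sys.argv[1:]:
    x,y,z,uv=D[k];a,sa=cen(S['img'],uv);b,sb=cen(p['img'],(uv[0],uv[1]+2))
    q=proj(p,[[x,y,z],[x,y,z-10]]);d=b-a;j=(q[1]-q[0])/10
    print(k,a.round(2),b.round(2),sa.round(),sb.round(),'shift',d.round(2),'px/mm',j.round(3),'drop',(d[1]/j[1]).round(2))
E
python3 drop.py round
```

```text
round [254.35 247.9 ] [254.73 251.63] 298.0 288.0 shift [0.38 3.73] px/mm [0.04  0.374] drop 9.97
```

play_rows([
  {"gripper": 0,"dp": [0,0,-2],"dr": [0,0,0]},
  {"gripper": 0,"dp": [0,0,-3.5],"dr": [0,0,0]},
  {"gripper": 0,"dp": [0,0,-5],"dr": [0,0,0]},
  {"gripper": 0,"dp": [0,0,-6],"dr": [0,0,0]},
  {"gripper": 0,"dp": [0,0,-7],"dr": [0,0,0]},
  {"gripper": 0,"dp": [0,0,-8],"dr": [0,0,0]},
  {"gripper": 0,"dp": [0,0,-9],"dr": [0,0,0]},
  {"gripper": 0,"dp": [0,0,-9],"dr": [0,0,0]},
])

```text
time_s: 16.35
eef_pos: [566.5, 88.4, 71.9]
eef_rot: [0.835, 0.551, -0.0, -0.0]
wrist_force: [0.0, -0.3, -0.5]
finger_gap: 0.2
```

```bash
sed -i 's/(g-150)\/60/(g-195)\/30/' drop.py; python3 drop.py round; python3 look.py s11.png scene 566.6 88.4 75
```

```text
round [254.43 248.93] [254.68 251.61] 235.0 255.0 shift [0.25 2.68] px/mm [0.04  0.374] drop 7.16
[364 254] 16.4 [566.53  88.4   71.9 ] [ 0.89 -0.11  0.54] [ 0.022 -0.058 -0.024]
```

View pics/s11.png

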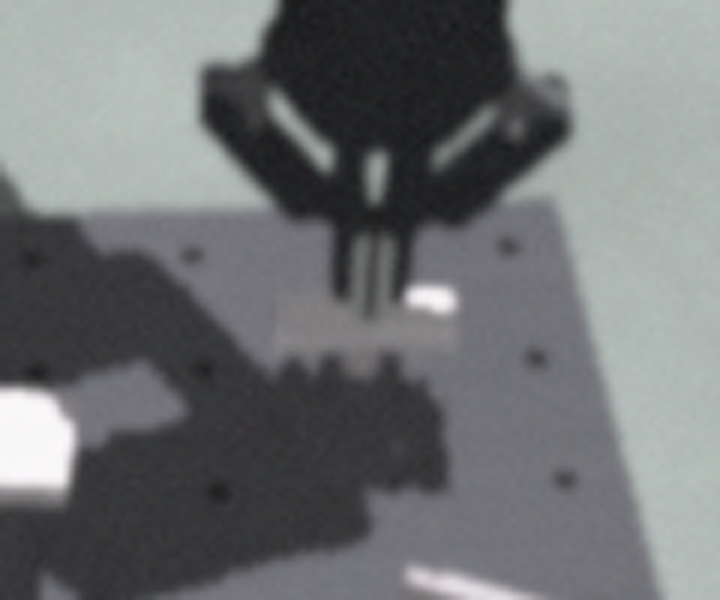

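The round cap's drop is 7.2 mm, so it's done. That puts contact for the bar at about z=68. Stepping down.

play_rows([
  {"gripper": 0,"dp": [0,0,-1],"dr": [0,0,0]},
  {"gripper": 0,"dp": [0,0,-2],"dr": [0,0,0]},
  {"gripper": 0,"dp": [0,0,-3],"dr": [0,0,0]},
  {"gripper": 0,"dp": [0,0,-3.5],"dr": [0,0,0]},
  {"gripper": 0,"dp": [0,0,-4],"dr": [0,0,0]},
  {"gripper": 0,"dp": [0,0,-4.5],"dr": [0,0,0]},
  {"gripper": 0,"dp": [0,0,-5],"dr": [0,0,0]},
  {"gripper": 0,"dp": [0,0,-5],"dr": [0,0,0]},
])

```text
time_s: 17.45
eef_pos: [566.6, 88.4, 67.2]
eef_rot: [0.835, 0.551, -0.0, -0.0]
wrist_force: [-2.3, 0.9, 2.4]
finger_gap: -0.4
```

play_rows([
  {"gripper": 0,"dp": [0,0,-1],"dr": [0,0,0]},
  {"gripper": 0,"dp": [0,0,-2],"dr": [0,0,0]},
  {"gripper": 0,"dp": [0,0,-3],"dr": [0,0,0]},
  {"gripper": 0,"dp": [0,0,-4],"dr": [0,0,0]},
  {"gripper": 0,"dp": [0,0,-4.8],"dr": [0,0,0]},
  {"gripper": 0,"dp": [0,0,-5.5],"dr": [0,0,0]},
  {"gripper": 0,"dp": [0,0,-6],"dr": [0,0,0]},
  {"gripper": 0,"dp": [0,0,-6.3],"dr": [0,0,0]},
])

```text
time_s: 18.45
eef_pos: [566.6, 88.4, 60.7]
eef_rot: [0.835, 0.551, -0.0, -0.0]
wrist_force: [-3.7, -0.2, 4.5]
finger_gap: -0.5
```

```bash
python3 look.py s12.png scene 566.6 88.4 75
```

```text
[364 254] 18.45 [566.57  88.38  60.69] [-3.67 -0.22  4.48] [-0.022  0.409  0.007]
```

View pics/s12.png

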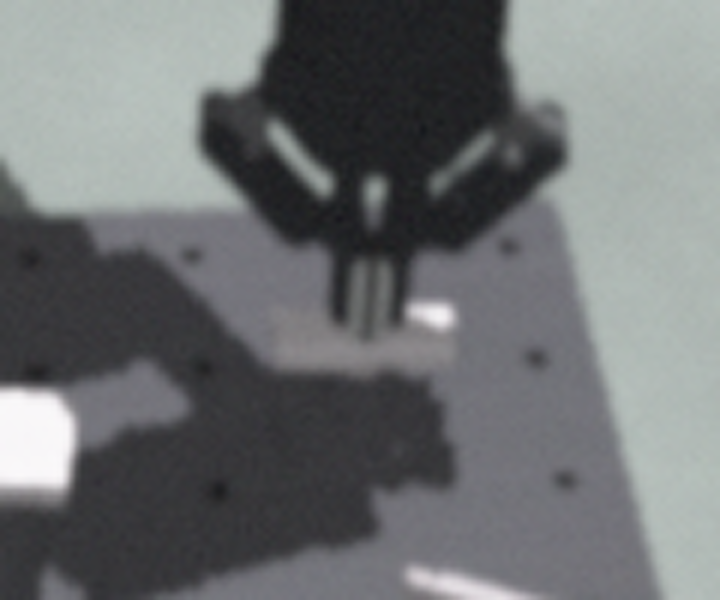

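The bar cap dropped about 18 crop px (about 7 mm). I'll lift straight up and go to the square post.

play_rows([
  {"gripper": 0,"dp": [0,0,12],"dr": [0,0,0]},
  {"gripper": 0,"dp": [0,0,30],"dr": [0,0,0]},
  {"gripper": 0,"dp": [0,0,50],"dr": [0,0,0]},
  {"gripper": 0,"dp": [12,-48,50],"dr": [0,0,0]},
  {"gripper": 0,"dp": [24,-96,50],"dr": [0,0,0]},
  {"gripper": 0,"dp": [34.8,-144,50],"dr": [0,0,0]},
  {"gripper": 0,"dp": [34.8,-144,40],"dr": [0,0,0]},
  {"gripper": 0,"dp": [34.8,-144,32],"dr": [0,0,0]},
])

```text
time_s: 19.5
eef_pos: [601.4, -55.4, 92.9]
eef_rot: [0.835, 0.55, 0.0, -0.0]
wrist_force: [-0.4, -0.6, -0.7]
finger_gap: -0.1
```

```bash
python3 drop.py round bar; python3 look.py s13.png scene 566.6 88.4 75;python3 look.py s14.png scene 601.4 -55.4 92
```

```text
round [254.43 248.93] [nan nan] 235.0 0.0 shift [nan nan] px/mm [0.04  0.374] drop nan
bar [363.97 255.68] [363.17 258.37] 179.0 199.0 shift [-0.8   2.69] px/mm [-0.029  0.356] drop 7.56
[364 254] 19.55 [600.3  -54.72  91.16] [ 0.38  0.3  -1.37] [-0.011  0.027  0.014]
[305 275] 19.6 [600.19 -54.41  91.37] [-0.48 -0.48 -0.73] [ 0.066 -0.005 -0.019]drop.py:8: RuntimeWarning: invalid value encountered in divide
  y,x=np.mgrid[v-r:v+r,u-r:u+r];return np.array([(m*x).sum(),(m*y).sum()])/m.sum(),m.sum()
```

View pics/s13.png

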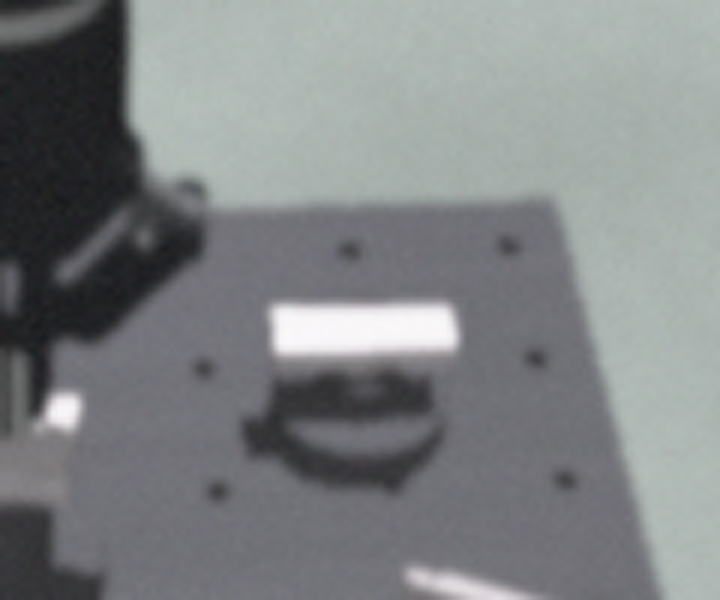

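View pics/s14.png

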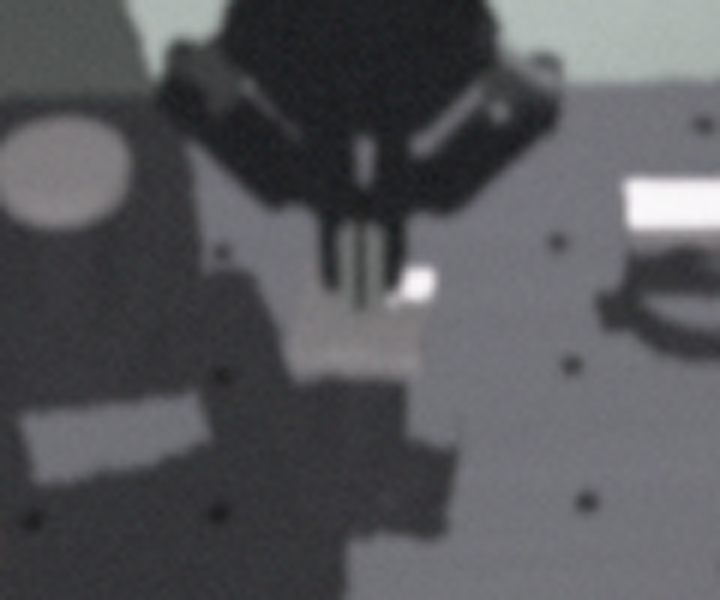

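The bar cap's drop is 7.6 mm. Now down onto the square post; contact expected near z=84.8.

play_rows([
  {"gripper": 0,"dp": [0,0,-2],"dr": [0,0,0]},
  {"gripper": 0,"dp": [0,0,-4],"dr": [0,0,0]},
  {"gripper": 0,"dp": [0,0,-5.5],"dr": [0,0,0]},
  {"gripper": 0,"dp": [0,0,-6.5],"dr": [0,0,0]},
  {"gripper": 0,"dp": [0,0,-7.5],"dr": [0,0,0]},
  {"gripper": 0,"dp": [0,0,-8],"dr": [0,0,0]},
  {"gripper": 0,"dp": [0,0,-8.3],"dr": [0,0,0]},
  {"gripper": 0,"dp": [0,0,-8.3],"dr": [0,0,0]},
])

```text
time_s: 20.65
eef_pos: [601.5, -55.7, 84.7]
eef_rot: [0.835, 0.551, 0.0, 0.0]
wrist_force: [-1.2, 1.0, 3.1]
finger_gap: 0.3
```

play_rows([
  {"gripper": 0,"dp": [0,0,-1],"dr": [0,0,0]},
  {"gripper": 0,"dp": [0,0,-2],"dr": [0,0,0]},
  {"gripper": 0,"dp": [0,0,-3],"dr": [0,0,0]},
  {"gripper": 0,"dp": [0,0,-4],"dr": [0,0,0]},
  {"gripper": 0,"dp": [0,0,-5],"dr": [0,0,0]},
  {"gripper": 0,"dp": [0,0,-5.8],"dr": [0,0,0]},
  {"gripper": 0,"dp": [0,0,-6.4],"dr": [0,0,0]},
  {"gripper": 0,"dp": [0,0,-6.8],"dr": [0,0,0]},
])

```text
time_s: 21.65
eef_pos: [601.4, -55.7, 77.6]
eef_rot: [0.835, 0.551, 0.0, 0.0]
wrist_force: [-2.0, 0.4, 4.4]
finger_gap: -0.2
```

```bash
python3 look.py s15.png scene 601.4 -55.4 92
```

```text
[305 275] 21.65 [601.44 -55.68  77.65] [-2.01  0.45  4.44] [ 0.033  0.261 -0.022]
```

View pics/s15.png

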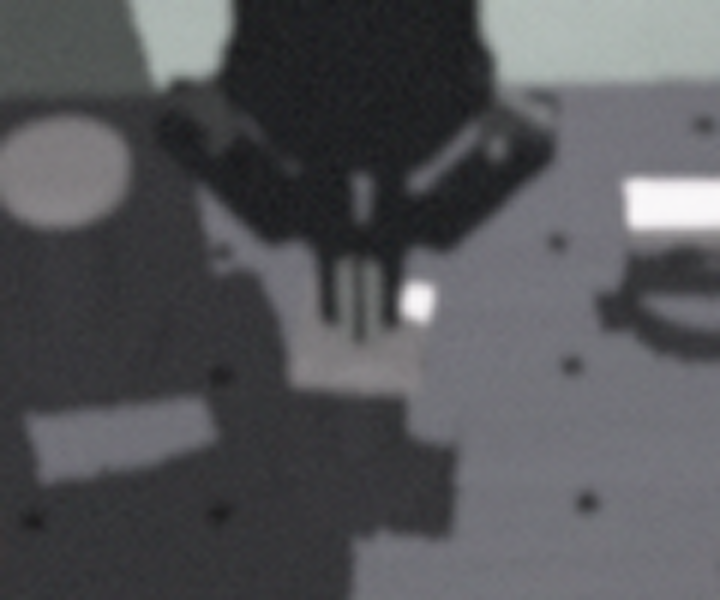

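The square cap is down about 7 mm at 4.4 N. I'll lift straight up, then draw back clear so nothing is shaded.

play_rows([
  {"gripper": 0,"dp": [0,0,12],"dr": [0,0,0]},
  {"gripper": 0,"dp": [0,0,40],"dr": [0,0,0]},
  {"gripper": 0,"dp": [0,0,90],"dr": [0,0,0]},
  {"gripper": 0,"dp": [0,0,140],"dr": [0,0,0]},
  {"gripper": 0,"dp": [-30,50,160],"dr": [0,0,0]},
  {"gripper": 0,"dp": [-60,105,160],"dr": [0,0,0]},
  {"gripper": 0,"dp": [-90,155,160],"dr": [0,0,0]},
  {"gripper": 0,"dp": [-120,205,160],"dr": [0,0,0]},
])

```text
time_s: 22.7
eef_pos: [480.3, 150.8, 238.0]
eef_rot: [0.835, 0.55, 0.001, 0.0]
wrist_force: [0.5, 0.3, 0.8]
finger_gap: -0.3
```

play_rows([
  {"gripper": 0,"dp": [-30,50,0],"dr": [0,0,0]},
  {"gripper": 0,"dp": [-60,100,0],"dr": [0,0,0]},
  {"gripper": 0,"dp": [-90,150,0],"dr": [0,0,0]},
  {"gripper": 0,"dp": [-120,200,0],"dr": [0,0,0]},
  {"gripper": 0,"dp": [-150,250,0],"dr": [0,0,0]},
  {"gripper": 0,"dp": [-170,300,0],"dr": [0,0,0]},
  {"gripper": 0,"dp": [-170,320,0],"dr": [0,0,0]},
  {"gripper": 0,"dp": [-170,320,0],"dr": [0,0,0]},
])

```text
time_s: 23.7
eef_pos: [310.8, 470.4, 237.5]
eef_rot: [0.834, 0.551, -0.0, 0.0]
wrist_force: [0.4, -0.8, -1.2]
finger_gap: 0.4
```

```bash
sed -i 's/r=14/r=19/' drop.py; python3 drop.py round bar square; python3 - <<'E'
from h import *
p=get_image('scene');t=get_image('top');s=state()
save('end_s.png',p['img']);save('end_t.png',t['img'][120:320,220:500].repeat(2,0).repeat(2,1))
import pickle;T=pickle.load(open('top0.pkl','rb'))
for n,(u,v) in dict(round=(385,240),bar=(292,220),square=(351,203),nozzle=(408,206),bracket=(294,178)).items():
    a,b=[np.float32(q['img'][v-17:v+17,u-20:u+20].mean(2)) for q in (T,t)]
    print(n,np.round(cv2.phaseCorrelate(a,b,cv2.createHanningWindow((40,34),cv2.CV_32F)),2))
print(s['time_s'],s['eef_pos'],s['wrist_force'])
E
```

```text
round [254.43 248.93] [254.73 251.57] 235.0 237.0 shift [0.29 2.64] px/mm [0.04  0.374] drop 7.07
bar [364.7 255.7] [363.79 258.42] 189.0 185.0 shift [-0.91  2.73] px/mm [-0.029  0.356] drop 7.67
square [304.89 276.45] [304.91 279.24] 295.0 296.0 shift [0.02 2.78] px/mm [0.008 0.369] drop 7.54Traceback (most recent call last):
  File "<stdin>", line 7, in <module>
    return _wrapfunc(a, 'round', decimals=decimals, out=out)
    return _wrapit(obj, method, *args, **kwds)
    conv = _array_converter(obj)
ValueError: setting an array element with a sequence. The requested array has an inhomogeneous shape after 1 dimensions. The detected shape was (2,) + inhomogeneous part.
```

View pics/end_s.png

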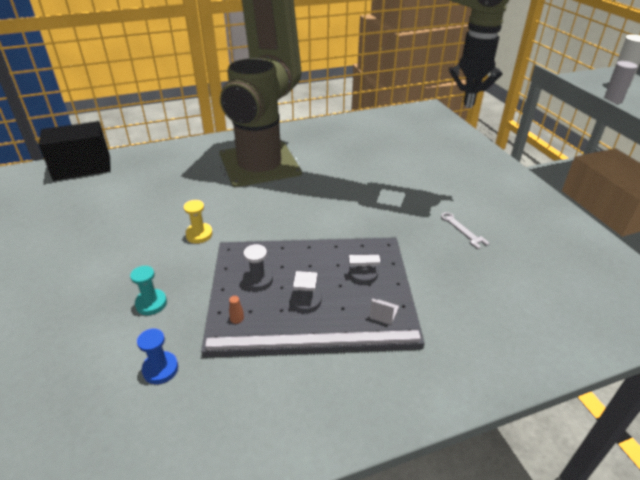

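View pics/end_t.png

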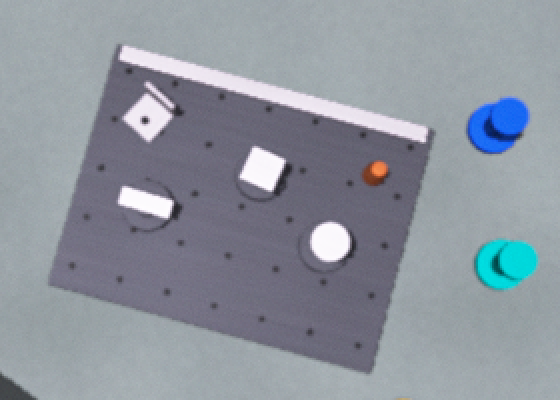

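Everything is standing, and the drops read 7.1, 7.7 and 7.5 mm. The bar cap shows about 0.9 px of sideways shift, so I'll check that before handing in.

```bash
python3 - <<'E'
from h import *
import pickle
T=pickle.load(open('top0.pkl','rb'));S=pickle.load(open('scene0.pkl','rb'))
t=get_image('top');s=get_image('scene')
def f(p,uv,r=20):
    u,v=uv;g=p['img'][v-r:v+r,u-r:u+r].min(2);n,l,st,c=cv2.connectedComponentsWithStats((g>185).astype(np.uint8))
    k=l[r,r];pts=np.argwhere(l==k)[:,::-1].astype(np.float32);return c[k]+[u-r,v-r],st[k,4],cv2.minAreaRect(pts)[1:]
for n,uv,z,d in (('round',(385,240),110,7.1),('bar',(292,220),75,7.7),('square',(351,203),92,7.5)):
    a,b=f(T,uv),f(t,uv);print(n,'top xy',back(T,a[0],z)[:2].round(1),back(t,b[0],z-d)[:2].round(1),a[2],b[2])
a=S['img'][235:285,335:395];b=s['img'][235:285,335:395]
save('cmp.png',cv2.resize(np.hstack([a,b]),None,fx=6,fy=6,interpolation=2))
st=state();print(st['time_s'],st['wrist_force'])
E
```

```text
round top xy [ 508.8 -131.8] [ 508.8 -131.8] ((19.0, 18.0), 90.0) ((18.384775161743164, 19.091880798339844), 45.0)
bar top xy [566.4  88.1] [566.5  88.4] ((26.627573013305664, 9.4824800491333), 16.699243545532227) ((26.34022331237793, 9.4824800491333), 16.699243545532227)
square top xy [601.3 -55.5] [601.2 -55.4] ((17.870092391967773, 17.565488815307617), 23.962491989135742) ((17.667022705078125, 17.36241912841797), 23.96249008178711)
23.95 [-0.27335333  0.30665384 -0.48485145]
```

View pics/cmp.png

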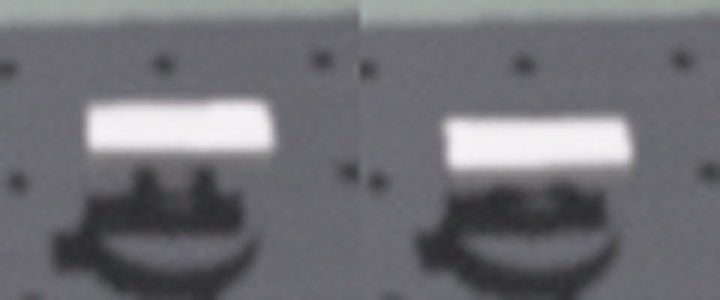

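The top view shows the posts within 0.3 mm of where they started, and the bar post's base looks unchanged, so the sideways reading came from the segmentation. Handing in.

```bash
python3 -c "
from workcell import *
print(hand_in())"
```

```text
the job is handed in; nothing more can be done
None
```

I touched off the three posts in order (tall round, low bar, square), pressing from above with the shut fingertips. I then drew clear and handed the job in at about 24 s of the 51 s allowed.

| Post | Cap drop, measured in the scene camera (mm) | Upward force at full depth (N) |
|---|---|---|
| Round | 7.1 | 4.3 |
| Bar | 7.7 | 4.5 |
| Square | 7.5 | 4.4 |

- **Posts and bystanders:** in the top view each post is within 0.3 mm of where it started. The bracket, nozzle, wrench and coloured look-alikes look untouched; I judged those by eye, because my script to measure bracket and nozzle movement crashed and I did not rerun it.
- **Height disagreement:** the fingertips sat about 20 mm higher than the reported TCP and its 14 mm tip extent implied. I found each contact by force instead, and the depths were then checked in the images.
- **Sideways force:** the wrist read up to 3.7 N sideways while pressing, though no post visibly moved.
- **Bar cap reading:** it showed a 0.9 px sideways shift in the scene camera. The top view and the unchanged base did not confirm it, so I put it down to the image segmentation.

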